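Close up the sample-case file

TASK

File the red sample case upright in the near lane of the grey desk file, between the grey cases standing there and the sliding follower. Then lift and hold the orange release bar, slide the follower up until the whole row is packed against the end plate with the sprung plate pressed about half way in, and let the bar down so that the catch drops fully into the nearest notch and the plate stays pressed in, holding the row. Never force the follower with its catch in or ram the row, keep the cases standing, and leave the other things on the table alone.

Things in the scene. Friction and masses are not known exactly. Their poses are not given: they have to be found in the camera images.
- tray: Grey steel desk file, fixed, 226 mm wide (its x), 425 mm long (its y), low walls 34 mm above the table. Origin: underside, on the midline in x; z up. Two lanes along y, floors 12 mm above the table. Near lane: centre line x = -57 mm, 104 mm wide inside, with the follower. Far lane: centre line x = +57 mm, a plain bay. Three grey cases stand in the far lane.
- end_plate: Tall fixed end plate (to 108 mm above the table) that closes both lanes at the file's -y end. Origin: on the file's midline, at lane floor level, in its inner face (y = -200 mm of the file). Axes as the file's. Two grey cases stand loosely in the near lane, with gaps, within 100 mm of this face; the lane is then empty up to the follower. The row must end packed against this plate.
- rail (a point): On the near lane's centre line at floor level, middle of the file (y = 0). Along the lane, sunk in a slot in its floor, runs a ladder rail: 2.5 mm steel cross pins every 6 mm; the gaps between them are the notches for the follower's catch.
- follower: Aluminium follower on the near lane's rail, sliding only along the file's y, to -y to close up the row; drag about 60 N per m/s plus under 1 N. Axes as the file's. Origin: lane centre line, lane floor level, in the front (-y) face of its upright pressure plate when not pressed in (84 mm wide, 92 mm tall). It starts 235 to 285 mm from the end plate. Its shoe ends 110 mm behind (+y of) the origin.
- bracket (a point): Top middle of the follower's fixed upright bracket, 30 mm behind its origin and 72 mm above the lane floor. The pressure plate rides before it on two sprung rods: it gives way from 4 N on, 1.5 N more for each mm, and stops dead at 14 mm (25 N); half way in is 7 mm or about 14 N. Sliding the loose cases along takes 1 to 4 N.
- bar (a point): Centre of the orange release bar, 75 mm behind (+y of) the follower's origin and, when down, 82 mm above the lane floor; 64 mm long along x, 11 mm thick along y, 14 mm high, on two stems 44 mm apart, with 26 mm free below it down to the latch housing. Pinched from above across its 11 mm it can be lifted, and the follower pushed along by it.
- release (a joint): Lift of the release bar, m: 0 fully down (catch in a notch), upper stop 0.012. Sprung down, 7 N at 0 to 10 N at the stop. From 0.006 up the follower is free; lower, the catch meets the pins. In a notch it has 1 mm of play. Let down on a pin, it stays up to 4 mm high until the follower moves a little; the pressed-in plate pushes the follower back to the next notch, losing up to 6 mm.
- red_case: The red hard plastic sample case to be filed, standing upright on the table to the left of the file: 86 mm (its x) by 30 mm thick (its y) by 105 mm tall. Origin: centre of its underside. 0.1 to 0.21 kg.
- case_a: One of five grey hard plastic sample cases, 86 mm (x) by 105 mm tall, 14 to 44 mm thick along y (they differ), 0.08 to 0.21 kg; two stand in the near lane, three in the far bay, and which ones differs from time to time. Origin: centre of its underside.
- case_b: One of five grey hard plastic sample cases, 86 mm (x) by 105 mm tall, 14 to 44 mm thick along y (they differ), 0.08 to 0.21 kg; two stand in the near lane, three in the far bay, and which ones differs from time to time. Origin: centre of its underside.
- case_c: One of five grey hard plastic sample cases, 86 mm (x) by 105 mm tall, 14 to 44 mm thick along y (they differ), 0.08 to 0.21 kg; two stand in the near lane, three in the far bay, and which ones differs from time to time. Origin: centre of its underside.
- case_d: One of five grey hard plastic sample cases, 86 mm (x) by 105 mm tall, 14 to 44 mm thick along y (they differ), 0.08 to 0.21 kg; two stand in the near lane, three in the far bay, and which ones differs from time to time. Origin: centre of its underside.
- case_e: One of five grey hard plastic sample cases, 86 mm (x) by 105 mm tall, 14 to 44 mm thick along y (they differ), 0.08 to 0.21 kg; two stand in the near lane, three in the far bay, and which ones differs from time to time. Origin: centre of its underside.
- shears: Tailor's shears lying flat, 220 mm long; a bystander. Origin: middle of its underside.
- cone_blue: Cone of blue thread, 62 mm wide, 100 mm tall; a bystander. Origin: middle of its underside.
- cone_cream: Cone of cream thread, 62 mm wide, 100 mm tall; a bystander. Origin: middle of its underside.
- button_jar: Glass jar with a steel cap, 68 mm wide, 85 mm tall; a bystander. Origin: middle of its underside.
- table_weight: Dark iron pattern weight with a knob, 72 mm wide, 46 mm tall; a bystander. Origin: middle of its underside.
- chalk: White tailor's chalk, 55 x 40 x 10 mm; a bystander. Origin: middle of its underside.

How it is judged:
By the outcome, as a careful person would: the job done as asked, in the order asked, and still so for the second after the job is handed in, with the robot touching nothing.
It also fails if it takes over 64 s, if anything falls off the work surface, if the arm or the gripper's body presses on something with over 40 N, if the wrist force passes 120 N, or if a joint passes its speed limit or range.

ROBOT

A 6-joint arm with a two-finger parallel gripper is mounted at the origin on the work surface. World frame = base frame: x ahead of the robot, y to its left, z up, the work surface at z = 0. Lengths are in mm, angles in rad, forces in N, time in s.
With the tool pointing down it reaches from about 300 to 875 mm from the base axis. Payload 6.4 kg.
Tool frame: the origin (TCP) lies on the centre line of the jaws, within the pads' length; the fingertips stand 8 mm ahead of it and the grasp point (between the pads) lies 11 mm behind it; z points along the fingers, y is the direction in which the jaws open and shut (so a half turn about z gives the same grasp; the last joint's range is limited). The gripper opens to 85 mm and grips with 20 to 120 N. Pads are 22 mm wide; open, the fingers measure 114 mm over their backs; the gripper's body (76 mm by 85 mm) begins 54 mm behind the grasp point. The pads swing forward as they close: fully open they stand 13 mm farther back than shut.
Start: joints at [0.898, 0.181, 1.607, -0, 1.354, -0.206], TCP at [258.759, 513.503, 239.288] pointing down, gripper open.
Joint ranges: [-2.99, 2.99], [-0.89, 2.07], [0.3, 2.58], [-1.14, 4.28], [0, 2.63], [-3.12, 3.12]. Speed limits (rad/s): [2.57, 2.57, 3.01, 3.14, 3.14, 3.14].

INTERFACE

Orientations are given as a 3x3 rotation matrix whose columns are the frame's x, y, z axes.
In Python, from rig import bot gives the robot as it stands. The module is installed in compiled form; this text tells all that it offers.
- The arm moves only by the tool send_rows, never from a script. Its argument "commands" is a list of rows, each a list of 3 entries, a list of its own where there are three numbers: the finger opening in m, from 0 to 0.0854, then the shift along the tool's x, y, z in m, then the turn, a rotation vector about the tool's x, y, z in rad. A call has exactly 8 rows; each row is the pose to reach, as a shift and turn from the pose commanded when the call began, along the tool's axes at that moment; what a row does not reach only later rows make up. A row lasts 1/8 s, in which the tool goes at most 62.5 mm and 10.7 degrees, less where a joint would pass 70% of its speed; a pose out of reach is approached as far as the arm can. A call with a gripper value outside its range is refused whole. The fingers move at their own pace and stop on an object; "newtons" is the grip in N (left out, the last holds). Time passes only in rows, so rows that repeat a pose let the fingers close, or fill a call up. It gives the time, the measured TCP pose, the force and the opening at its end, in the units of the state.
- bot.observe(): the state, without advancing time (a new reading comes with each control period).
- bot.capture(name): name is "scene" or "top" or "wrist"; returns the picture (384x512x3 uint8, red, green, blue); there is no depth.
- bot.calibration(name): a dict with "vertical_fov" (degrees; the focal length in pixels is half the picture's height over the tangent of half this angle, whatever the lens; pixels are square), "cx", "cy" (the principal point, pixels), "dist" ([k1, k2, p1, p2, k3] as OpenCV has them; the pictures are not rectified), "eye" and "attitude" of the camera in the world. Camera axes: x right, y up, looking along -z (the intrinsics and any distortion apply to the point x, -y, -z); pixel columns grow to the right and rows downward; lengths in mm; the calibration is good to about 2 mm. A picture is of the moment at which its call begins: read the wrist's pose just before it. calibration takes no time and is no camera call; for the wrist camera it gives the pose at the moment of the call.
- bot.sign_off(): hands the job in, once; it reports no verdict.
The state is a dict: "t": time; "joint_positions": joint angles; "dq": joint speeds; "effort": joint torques, N m; "tcp_pos": TCP position; "orientation": TCP orientation; "contact_force": force on the tool from outside, world axes, zero at the start; "moment": the same for the moment, N m; "width": finger opening in mm.
Only numpy, scipy, OpenCV 4.12 (cv2) and the standard library are available. Lean on these libraries where they do the work, as an engineer would, in place of code of your own. Each camera call takes 0.05 s, during which the arm holds its last target.

## Working session

There is one attempt and no reset: what is moved stays moved. The work goes in short steps, Python scripts to look and compute and a tool call to move; the robot and the scene stay as the last step left them, time stands still between calls to the robot, and variables do not carry over. Pictures are saved under pics/ and viewed, and the job is handed in when it is done.

Besides the shell and the picture viewer there is one more tool, called by a JSON object that holds its "api" and its "payload". send_rows: Moves the arm, as the interface text tells. Its arguments: {"type":"object","properties":{"commands":{"type":"array","items":{"type":"array"}},"newtons":{"type":"number"}},"required":["commands"]}

```bash
mkdir -p pics; ls; python3 - <<'E'
from rig import bot
import cv2, numpy as np
s=bot.observe();print({k:np.round(v,3) for k,v in s.items()})
for n in("scene","top","wrist"):
    c=bot.calibration(n);print(n,{k:np.round(v,4).tolist() for k,v in c.items()})
    im=bot.capture(n);cv2.imwrite(f"pics/{n}0.png",im[:,:,::-1])
E
```

```text
pics
{'t': np.float64(0.0), 'joint_positions': array([ 0.898,  0.182,  1.608, -0.   ,  1.354, -0.206]), 'dq': array([-0.   , -0.001,  0.001,  0.001,  0.   , -0.001]), 'effort': array([ 0.0000e+00, -4.4488e+01, -3.5132e+01, -0.0000e+00,  9.0000e-03,
        0.0000e+00]), 'tcp_pos': array([258.413, 513.048, 238.363]), 'orientation': array([[-0.893,  0.45 , -0.001],
       [ 0.45 ,  0.893, -0.001],
       [ 0.   , -0.002, -1.   ]]), 'contact_force': array([-0.235, -0.832, -0.626]), 'moment': array([-0.006, -0.075,  0.023]), 'width': np.float64(85.502)}
scene {'vertical_fov': 55.1331, 'cx': 259.3221, 'cy': 187.0976, 'dist': [0.0275, 0.0, 0.0, 0.0, 0.0], 'eye': [1317.2922, -254.3865, 1103.4244], 'attitude': [[0.2183, -0.7537, 0.6199], [0.9758, 0.1738, -0.1324], [-0.0079, 0.6338, 0.7734]]}
top {'vertical_fov': 54.2296, 'cx': 264.9856, 'cy': 189.6399, 'dist': [-0.0185, 0.0, 0.0, 0.0, 0.0], 'eye': [419.7182, -70.9841, 1135.4501], 'attitude': [[-0.0109, 0.996, -0.089], [-0.9999, -0.0113, -0.0046], [-0.0056, 0.0889, 0.996]]}
wrist {'vertical_fov': 60.1268, 'cx': 252.8259, 'cy': 189.8882, 'dist': [0.0045, 0.0, 0.0, 0.0, 0.0], 'eye': [185.3875, 550.4508, 373.558], 'attitude': [[0.4508, -0.8463, -0.2836], [0.8926, 0.4271, 0.1445], [-0.0012, -0.3183, 0.948]]}
```

View pics/scene0.png

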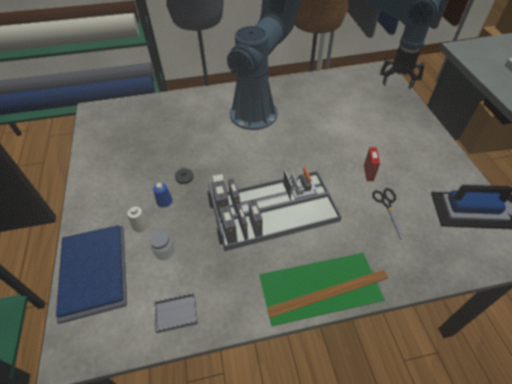

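View pics/top0.png

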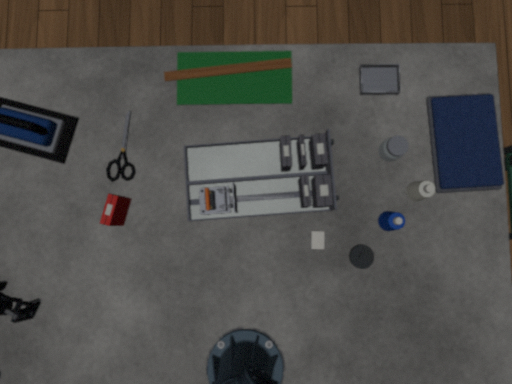

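View pics/wrist0.png

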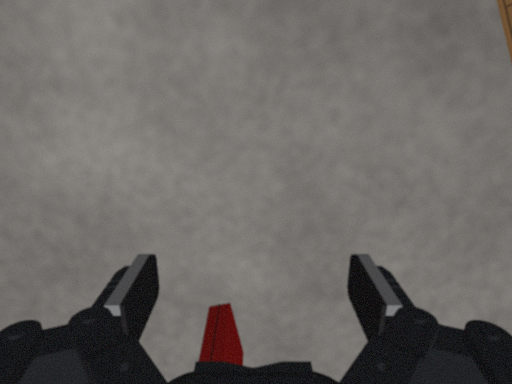

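Scene: red case in the top view at about (115,210), the file at (187-333, 135-220), orange bar at (208,198). I'll write helpers and zoom in.

```bash
cat > h.py <<'E'
import numpy as np, cv2
def K(c):
    f=192/np.tan(np.radians(c['vertical_fov'])/2); return np.array([[f,0,c['cx']],[0,f,c['cy']],[0,0,1.]])
def rays(c,uv):
    p=cv2.undistortPoints(np.array(uv,float).reshape(-1,1,2),K(c),np.array(c['dist'],float)).reshape(-1,2)
    d=np.c_[p[:,0],-p[:,1],-np.ones(len(p))]
    return d@np.array(c['attitude']).T
def cast(c,uv,z):
    d=rays(c,uv);e=np.array(c['eye']);return e+d*((z-e[2])/d[:,2])[:,None]
def proj(c,P):
    P=np.array(P,float).reshape(-1,3);q=(P-np.array(c['eye']))@np.array(c['attitude'])
    q=q*[1,-1,-1]
    return cv2.projectPoints(q,np.zeros(3),np.zeros(3),K(c),np.array(c['dist'],float))[0].reshape(-1,2)
E
python3 - <<'E'
import cv2
t=cv2.imread('pics/top0.png')
cv2.imwrite('pics/top0z.png',cv2.resize(t[125:230,180:345],None,fx=4.8,fy=4.8,interpolation=cv2.INTER_CUBIC))
cv2.imwrite('pics/top0r.png',cv2.resize(t[180:235,85:145],None,fx=8,fy=8,interpolation=cv2.INTER_CUBIC))
from rig import bot
from h import *
c=bot.calibration('top')
hsv=cv2.cvtColor(t,cv2.COLOR_BGR2HSV)
m=((hsv[...,0]<6)|(hsv[...,0]>174))&(hsv[...,1]>150)&(hsv[...,2]>60)
m=m.astype('uint8');m[:, :60]=0;m[:,160:]=0
print(m.sum())
# bright top part
v=hsv[...,2][m>0];print(np.percentile(v,[5,25,50,75,95]))
cs=max(cv2.findContours(m,0,2)[0],key=cv2.contourArea)
print(cv2.minAreaRect(cs), cv2.approxPolyDP(cs,2,True).reshape(-1,2).tolist())
E
```

```text
225
[ 72. 109. 120. 125. 128.]
((109.16973114013672, 209.1009521484375), (10.344524383544922, 30.363094329833984), 16.699243545532227) [[118, 196], [108, 195], [106, 203], [112, 203], [113, 209], [110, 216], [104, 215], [103, 212], [101, 222], [110, 224]]
```

View pics/top0z.png

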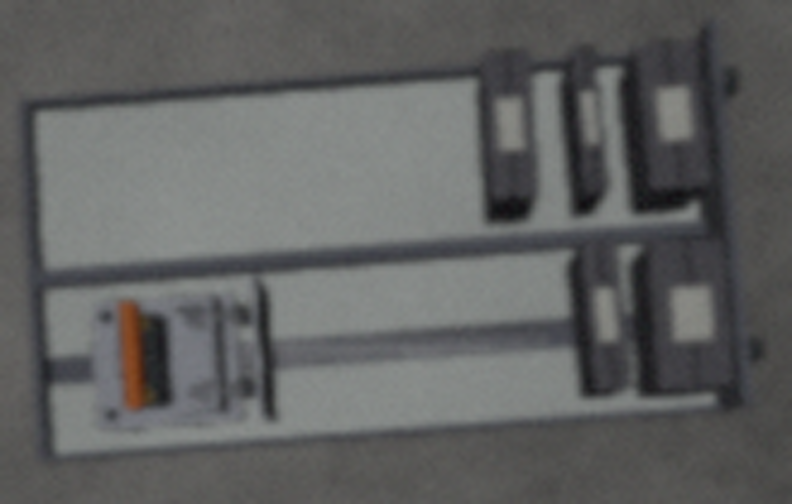

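View pics/top0r.png

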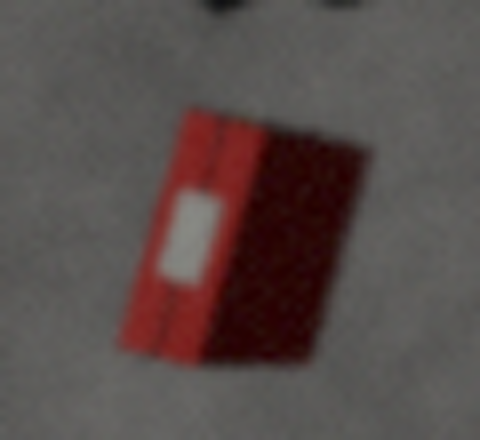

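```bash
python3 - <<'E'
from rig import bot
from h import *
np.set_printoptions(precision=1,suppress=True)
c=bot.calibration('top')
def Z(p,o,s): return (np.array(p,float)+.5)/s-.5+o
red=cast(c,Z([(185,105),(268,125),(205,362),(118,350)],[85,180],8),105)
print('red',red[:,:2],'ctr',red.mean(0))
d=red[1]-red[0];print(np.linalg.norm(red[1]-red[0]),np.linalg.norm(red[3]-red[0]))
a=((red[0]-red[3])+(red[1]-red[2]));print('axis ang deg of long side',np.degrees(np.arctan2(a[1],a[0])))
o=[180,125];s=4.8
wall=cast(c,Z([(26,103),(44,460)],o,s),34);print('wall +y corners',wall, np.linalg.norm(wall[1]-wall[0]))
d=wall[0]-wall[1];print('ang x axis',np.degrees(np.arctan2(d[1],d[0])))
# divider line: walls top middle
w2=cast(c,Z([(40,276),(700,230)],o,s),34);d=w2[0]-w2[1];print('ang y axis',np.degrees(np.arctan2(d[1],d[0])),w2)
bar=cast(c,Z([(120,302),(137,302),(142,408),(125,408)],o,s),94+7);print('bar',bar)
ep=cast(c,Z([(705,30),(733,400)],o,s),108);print('endplate',ep)
pl=cast(c,Z([(262,285),(272,418)],o,s),104);print('plate front top',pl)
cases=cast(c,Z([(575,255),(610,252),(622,392),(582,392),(638,248),(720,240),(736,385),(645,390)],o,s),117);print(cases)
E
```

```text
red [[508.3 370. ]
 [501.  340.9]
 [419.5 360.8]
 [423.9 391.1]] ctr [463.2 365.7 105. ]
30.061870057205024 86.99152016254024
axis ang deg of long side -13.888076945566915
wall +y corners [[651.5 171.6  34. ]
 [430.  158.7  34. ]] 221.93255842581007
ang x axis 3.3228869758197637
ang y axis 93.3506363791248 [[ 543.1  162.    34. ]
 [ 567.  -245.3   34. ]]
bar [[520.  101.3 101. ]
 [519.9  91.5 101. ]
 [458.6  88.5 101. ]
 [458.7  98.2 101. ]]
endplate [[ 674.2 -239.6  108. ]
 [ 459.1 -250.   108. ]]
plate front top [[528.6  18.9 104. ]
 [451.9  13.4 104. ]]
[[ 542.3 -160.7  117. ]
 [ 543.8 -180.6  117. ]
 [ 464.  -185.8  117. ]
 [ 464.3 -163.1  117. ]
 [ 546.  -196.6  117. ]
 [ 550.  -243.5  117. ]
 [ 467.3 -250.3  117. ]
 [ 465.  -198.8  117. ]]
```

```bash
cat >> h.py <<'E'
def delta(s,target,yawdeg):
    "tool-frame shift(m) and rotvec to reach target mm with tool y at yawdeg, pointing down"
    from scipy.spatial.transform import Rotation as R
    R0=np.array(s['orientation']);a=np.radians(yawdeg)
    y=np.array([np.cos(a),np.sin(a),0]);z=np.array([0,0,-1.]);R1=np.c_[np.cross(y,z),y,z]
    sh=R0.T@(np.array(target)-np.array(s['tcp_pos']))/1000
    return np.round(sh,4).tolist(),np.round(R.from_matrix(R0.T@R1).as_rotvec(),4).tolist()
E
python3 - <<'E'
from rig import bot
from h import *
print(delta(bot.observe(),[463.2,365.7,185],76.1))
E
```

```text
([-0.2492, -0.0395, 0.0536], [-0.0012, -0.0003, -0.2242])
```

{"api": "send_rows", "payload": {"commands": [[0.085,[-0.042,-0.007,0.009],[0,0,-0.04]],[0.085,[-0.084,-0.013,0.018],[0,0,-0.08]],[0.085,[-0.126,-0.02,0.027],[0,0,-0.12]],[0.085,[-0.168,-0.027,0.036],[0,0,-0.16]],[0.085,[-0.21,-0.033,0.045],[0,0,-0.2]],[0.085,[-0.249,-0.0395,0.0535],[-0.001,0,-0.224]],[0.085,[-0.249,-0.0395,0.0535],[-0.001,0,-0.224]],[0.085,[-0.249,-0.0395,0.0535],[-0.001,0,-0.224]]]}}

```text
t: 1.15
tcp_pos: [462.9, 366.2, 185.5]
orientation: [[-0.971, 0.241, -0.001], [0.241, 0.971, 0.001], [0.001, 0.001, -1.0]]
contact_force: [0.4, -0.1, 0.7]
width: 85.2
```

```bash
python3 - <<'E'
from rig import bot
from h import *
s=bot.observe();print(s['tcp_pos'],s['t'],s['width'],s['contact_force'])
c=bot.calibration('wrist');im=bot.capture('wrist');cv2.imwrite("pics/w1.png",im[:,:,::-1])
print(delta(s,[463.2,365.7,61],76.1))
E
```

```text
[462.90680559 366.21559654 185.52021317] 1.15 85.17259551788169 [ 0.38319638 -0.06931342  0.7164575 ]
([-0.0005, -0.0005, 0.1245], [0.0007, -0.0008, -0.0009])
```

View pics/w1.png

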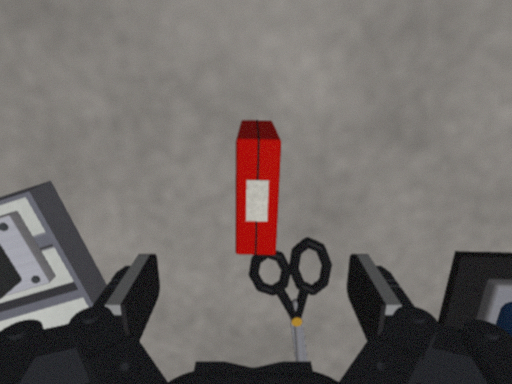

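The red case top spans (237,138)-(280,138)-(276,254)-(236,254) and is centred between the jaws. Next I'll check its position.

```bash
python3 - <<'E'
from rig import bot
from h import *
np.set_printoptions(precision=1,suppress=True)
c=bot.calibration('wrist')
r=cast(c,[(237,138),(280,138),(276,254),(236,254)],105);print(r,r.mean(0))
print(np.linalg.norm(r[0]-r[1]),np.linalg.norm(r[0]-r[3]));a=r[0]-r[3]+r[1]-r[2];print(np.degrees(np.arctan2(a[1],a[0])))
E
```

```text
[[416.4 367.9 105. ]
 [423.2 395.1 105. ]
 [505.8 373.8 105. ]
 [498.7 345.3 105. ]] [461.  370.5 105. ]
28.042333751974166 85.34855084577504
165.13433286894883
```

{"api": "send_rows", "payload": {"commands": [[0.085,[0.001,0.001,0.025],[0,0,0]],[0.085,[0.001,0.0015,0.055],[0,0,0.005]],[0.085,[0.001,0.0015,0.085],[0,0,0.008]],[0.085,[0.001,0.0015,0.11],[0,0,0.008]],[0.085,[0.001,0.0015,0.1245],[0,0,0.008]],[0.085,[0.001,0.0015,0.1245],[0,0,0.008]],[0.05,[0.001,0.0015,0.1245],[0,0,0.008]],[0.036,[0.001,0.0015,0.1245],[0,0,0.008]]], "newtons": 40}}

```text
t: 2.2
tcp_pos: [463.6, 368.5, 62.6]
orientation: [[-0.969, 0.248, 0.002], [0.248, 0.969, 0.002], [-0.002, 0.002, -1.0]]
contact_force: [-0.1, 0.2, 1.2]
width: 51.2
```

{"api": "send_rows", "payload": {"commands": [[0.02,[0,0,0],[0,0,0]],[0.015,[0,0,0],[0,0,0]],[0.015,[0,0,0],[0,0,0]],[0.015,[0,0,0],[0,0,0]],[0.015,[0,0,-0.005],[0,0,0]],[0.015,[0,0,-0.02],[0,0,0]],[0.015,[0,0,-0.04],[0,0,0]],[0.015,[0,0,-0.07],[0,0,0]]], "newtons": 40}}

```text
t: 3.2
tcp_pos: [462.4, 367.7, 132.4]
orientation: [[-0.969, 0.248, -0.001], [0.248, 0.969, 0.0], [0.001, 0.0, -1.0]]
contact_force: [-0.3, -0.3, -1.6]
width: 29.4
```

```bash
python3 - <<'E'
from rig import bot
from h import *
s=bot.observe();print(s['tcp_pos'],s['t'],s['width'],s['contact_force'])
print(delta(s,[499.1,-100,200],93.35))
c=bot.calibration('wrist');im=bot.capture('wrist');cv2.imwrite("pics/w2.png",im[:,:,::-1])
E
```

```text
[462.35323097 367.67723865 132.38925271] 3.2 29.38825820556981 [-0.31576974 -0.31903122 -1.60676398]
([-0.1516, -0.4439, -0.0678], [0.0004, -0.0006, -0.3093])
```

View pics/w2.png

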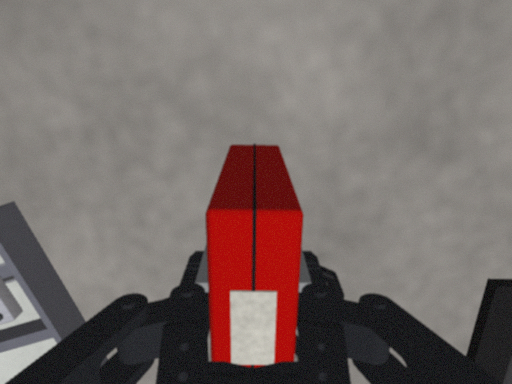

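{"api": "send_rows", "payload": {"commands": [[0.015,[0,0,-0.04],[0,0,0]],[0.015,[-0.01,-0.03,-0.075],[0,0,-0.02]],[0.015,[-0.025,-0.075,-0.085],[0,0,-0.05]],[0.015,[-0.04,-0.12,-0.085],[0,0,-0.08]],[0.015,[-0.055,-0.165,-0.085],[0,0,-0.11]],[0.015,[-0.07,-0.21,-0.085],[0,0,-0.14]],[0.015,[-0.085,-0.255,-0.085],[0,0,-0.17]],[0.015,[-0.1,-0.3,-0.085],[0,0,-0.2]]]}}

```text
t: 4.25
tcp_pos: [485.3, 50.9, 217.0]
orientation: [[-0.999, 0.05, 0.002], [0.05, 0.999, 0.001], [-0.002, 0.001, -1.0]]
contact_force: [-0.4, 0.7, -1.5]
width: 29.5
```

```bash
python3 - <<'E'
from rig import bot
from h import *
s=bot.observe();print(s['tcp_pos'],s['t'],s['width'],s['contact_force'])
print(delta(s,[499.1,-100,205],93.35))
E
```

```text
[485.283538    50.88199775 217.0153997 ] 4.25 29.526703744517704 [-0.38884676  0.69874824 -1.45166086]
([-0.0213, -0.15, 0.0119], [0.0007, 0.0022, -0.1082])
```

{"api": "send_rows", "payload": {"commands": [[0.015,[-0.006,-0.04,0.0],[0,0,-0.03]],[0.015,[-0.012,-0.08,0.005],[0,0,-0.06]],[0.015,[-0.018,-0.12,0.01],[0,0,-0.09]],[0.015,[-0.0213,-0.15,0.012],[0,0,-0.108]],[0.015,[-0.0213,-0.15,0.012],[0,0,-0.108]],[0.015,[-0.0213,-0.15,0.012],[0,0,-0.108]],[0.015,[-0.0213,-0.15,0.012],[0,0,-0.108]],[0.015,[-0.0213,-0.15,0.012],[0,0,-0.108]]]}}

```text
t: 5.25
tcp_pos: [498.9, -97.7, 204.1]
orientation: [[-0.998, -0.058, 0.001], [-0.058, 0.998, 0.001], [-0.001, 0.001, -1.0]]
contact_force: [0.5, -0.4, -2.3]
width: 29.6
```

```bash
python3 - <<'E'
from rig import bot
from h import *
s=bot.observe();print(s['tcp_pos'],s['t'],s['width'],s['contact_force'])
c=bot.calibration('wrist');im=bot.capture('wrist');cv2.imwrite("pics/w3.png",im[:,:,::-1])
im=bot.capture('top');cv2.imwrite("pics/top3.png",cv2.resize(im[115:240,175:350,::-1],None,fx=4.5,fy=4.5,interpolation=cv2.INTER_CUBIC))
print(delta(s,[499.1,-100,90],93.35))
E
```

```text
[498.8523172  -97.65108603 204.07193059] 5.25 29.63540203726615 [ 0.4749411  -0.37512283 -2.27205581]
([-0.0, -0.0025, 0.1141], [0.0008, 0.0007, -0.0])
```

View pics/w3.png

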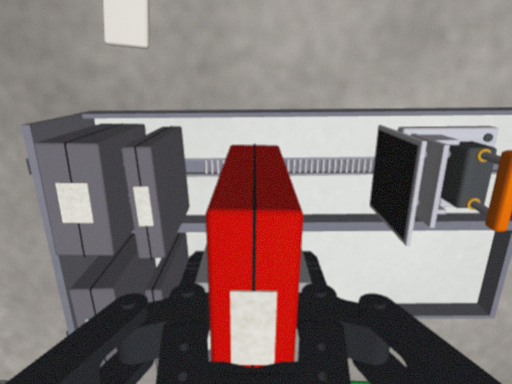

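View pics/top3.png

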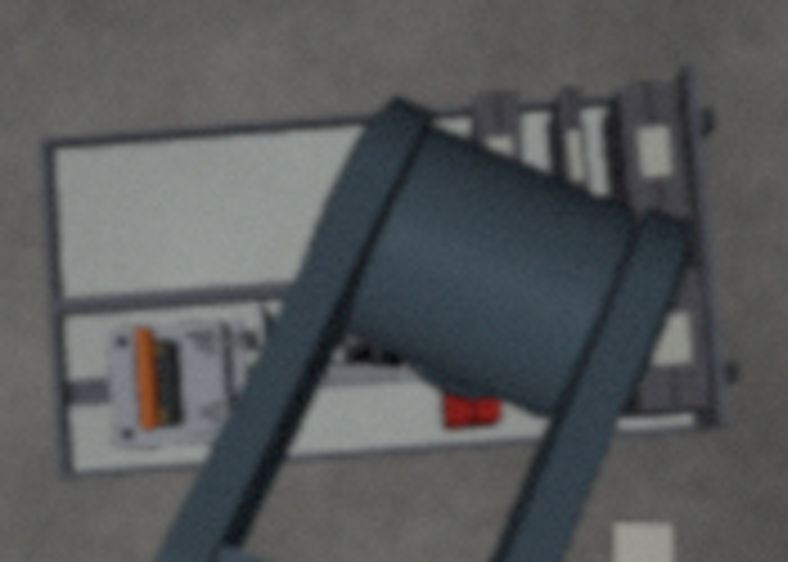

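```bash
python3 - <<'E'
from rig import bot
from h import *
np.set_printoptions(precision=1,suppress=True)
c=bot.calibration('wrist')
print('rail',cast(c,[(200,165),(330,166),(300,165)],12))
print('nearwall top inner',cast(c,[(200,112),(400,113)],34),'div',cast(c,[(320,219),(360,220)],34))
zt=105+bot.observe()['tcp_pos'][2]-62
print('case top near edge',cast(c,[(209,210),(302,210)],zt),zt)
print('case bottom near edge',cast(c,[(229,146),(278,146)],zt-105))
print('grey first face',cast(c,[(153,135),(180,127),(159,256)],117),'plate',cast(c,[(378,127),(408,240)],104))
E
```

```text
rail [[ 503.4 -150.8   12. ]
 [ 496.9  -19.    12. ]
 [ 497.6  -49.5   12. ]]
nearwall top inner [[ 448.5 -147.9   34. ]
 [ 439.2   31.7   34. ]] div [[546.4 -27.4  34. ]
 [545.2  12.6  34. ]]
case top near edge [[ 455.  -113.3  247. ]
 [ 453.4  -85.6  247. ]] 246.9533246246939
case bottom near edge [[ 456.3 -114.3  142. ]
 [ 454.6  -85.   142. ]]
grey first face [[ 456.8 -166.8  117. ]
 [ 450.4 -148.7  117. ]
 [ 548.3 -165.8  117. ]] plate [[444.5 -12.6 104. ]
 [530.6  26.7 104. ]]
```

Alignment is good: lane wall at x≈446, case edge at x≈455. Lowering now.

{"api": "send_rows", "payload": {"commands": [[0.015,[-0.001,-0.001,0.02],[0,0,0]],[0.015,[-0.001,-0.0025,0.045],[0,0,0]],[0.015,[-0.001,-0.0025,0.07],[0,0,0]],[0.015,[-0.001,-0.0025,0.095],[0,0,0]],[0.015,[-0.001,-0.0025,0.112],[0,0,0]],[0.015,[-0.001,-0.0025,0.12],[0,0,0]],[0.015,[-0.001,-0.0025,0.125],[0,0,0]],[0.015,[-0.001,-0.0025,0.127],[0,0,0]]]}}

```text
t: 6.35
tcp_pos: [500.4, -101.0, 77.2]
orientation: [[-0.998, -0.057, 0.001], [-0.057, 0.998, 0.001], [-0.001, 0.0, -1.0]]
contact_force: [-0.6, 0.1, -1.5]
width: 29.5
```

```bash
python3 - <<'E'
from rig import bot
from h import *
s=bot.observe();print(s['tcp_pos'],s['t'],s['width'],s['contact_force'])
E
```

```text
[ 500.40916249 -100.95246754   77.21808083] 6.35 29.535663629860366 [-0.57444443  0.06766255 -1.54180268]
```

{"api": "send_rows", "payload": {"commands": [[0.015,[0,0,0.001],[0,0,0]],[0.015,[0,0,0.0015],[0,0,0]],[0.015,[0,0,0.002],[0,0,0]],[0.015,[0,0,0.0025],[0,0,0]],[0.015,[0,0,0.003],[0,0,0]],[0.015,[0,0,0.003],[0,0,0]],[0.015,[0,0,0.003],[0,0,0]],[0.015,[0,0,0.003],[0,0,0]]]}}

```text
t: 7.35
tcp_pos: [500.1, -100.8, 74.1]
orientation: [[-0.998, -0.057, 0.0], [-0.057, 0.998, 0.001], [-0.001, 0.001, -1.0]]
contact_force: [-2.6, 1.5, 4.3]
width: 29.6
```

Contact felt (fz went from −1.5 to +4.3), so the case is on the floor. I'll release it and rise.

{"api": "send_rows", "payload": {"commands": [[0.034,[0,0,0],[0,0,0]],[0.042,[0,0,0],[0,0,0]],[0.052,[0,0,0],[0,0,0]],[0.052,[0,0,0],[0,0,0]],[0.052,[0,0,-0.02],[0,0,0]],[0.052,[0,0,-0.05],[0,0,0]],[0.052,[0,0,-0.09],[0,0,0]],[0.052,[0,0,-0.13],[0,0,0]]]}}

```text
t: 8.35
tcp_pos: [499.7, -100.8, 204.9]
orientation: [[-0.998, -0.057, 0.0], [-0.057, 0.998, 0.001], [-0.0, 0.001, -1.0]]
contact_force: [1.2, -0.1, 0.1]
width: 52.2
```

```bash
python3 - <<'E'
from rig import bot
from h import *
s=bot.observe();print(s['tcp_pos'],s['t'],s['width'],s['contact_force'])
c=bot.calibration('wrist');im=bot.capture('wrist');cv2.imwrite("pics/w4.png",im[:,:,::-1])
print(delta(s,[488.5,80,180],93.35))
E
```

```text
[ 499.70900294 -100.80899173  204.90543493] 8.35 52.17040229126428 [ 1.19253917 -0.12934628  0.08211447]
([0.0009, 0.1811, 0.0251], [0.0011, 0.0001, -0.0013])
```

View pics/w4.png

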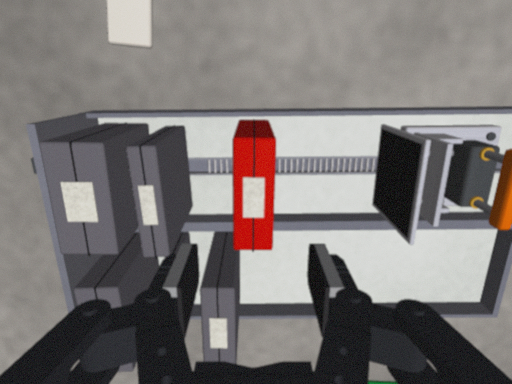

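The red case stands upright in the lane at (253,185). Moving above the bar to look.

{"api": "send_rows", "payload": {"commands": [[0.052,[0,0.04,0.0],[0,0,0]],[0.052,[0.0005,0.08,0.005],[0,0,0]],[0.052,[0.001,0.12,0.01],[0,0,0]],[0.052,[0.001,0.16,0.015],[0,0,0]],[0.052,[0.001,0.196,0.02],[0.001,0,-0.001]],[0.052,[0.001,0.196,0.02],[0.001,0,-0.001]],[0.052,[0.001,0.196,0.02],[0.001,0,-0.001]],[0.052,[0.001,0.196,0.02],[0.001,0,-0.001]]]}}

```text
t: 9.4
tcp_pos: [488.0, 93.8, 184.2]
orientation: [[-0.998, -0.057, 0.001], [-0.057, 0.998, -0.0], [-0.001, -0.0, -1.0]]
contact_force: [-0.4, 0.2, -0.2]
width: 51.6
```

```bash
python3 - <<'E'
from rig import bot
from h import *
np.set_printoptions(precision=1,suppress=True)
s=bot.observe();print(s['tcp_pos'],s['t'],s['width'],s['contact_force'])
c=bot.calibration('wrist');im=bot.capture('wrist')[:,:,::-1].copy();cv2.imwrite("pics/w5.png",im)
hsv=cv2.cvtColor(im,cv2.COLOR_BGR2HSV)
m=((hsv[...,0]>6)&(hsv[...,0]<20)&(hsv[...,1]>170)&(hsv[...,2]>150)).astype('uint8')
cs=max(cv2.findContours(m,0,2)[0],key=cv2.contourArea);r=cv2.minAreaRect(cs);b=cv2.boxPoints(r);print(r)
q=cast(c,b,101);print(q,q.mean(0),np.linalg.norm(q[1]-q[0]),np.linalg.norm(q[2]-q[1]))
E
```

```text
[488.   93.8 184.2] 9.4 51.598286585882256 [-0.4  0.2 -0.2]
((258.5, 200.5), (81.0, 11.0), 90.0)
[[458.4  92.5 101. ]
 [457.9  99.9 101. ]
 [518.6 103.9 101. ]
 [519.   95.9 101. ]] [488.5  98.1 101. ] 7.4102948793607055 60.74272441931315
```

View pics/w5.png

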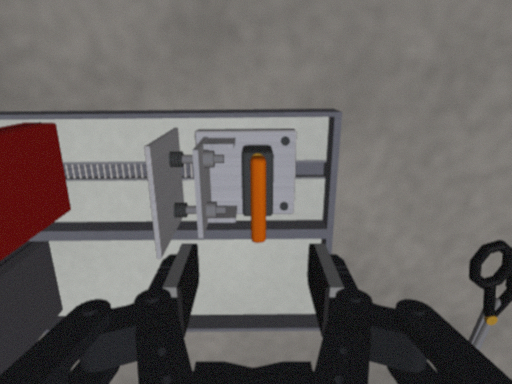

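Bar at (258,200), measured at about (488.5, 96.5). I'll descend with the jaws opened to 32 mm to stay clear of the bracket, then pinch.

{"api": "send_rows", "payload": {"commands": [[0.032,[-0.0005,0.002,0.015],[0,0,0]],[0.032,[-0.0005,0.0027,0.035],[0,0,0]],[0.032,[-0.0005,0.0027,0.055],[0,0,0]],[0.032,[-0.0005,0.0027,0.075],[0,0,0]],[0.032,[-0.0005,0.0027,0.09],[0,0,0]],[0.032,[-0.0005,0.0027,0.1],[0,0,0]],[0.032,[-0.0005,0.0027,0.1],[0,0,0]],[0.032,[-0.0005,0.0027,0.1],[0,0,0]]], "newtons": 30}}

```text
t: 10.45
tcp_pos: [488.7, 97.4, 84.6]
orientation: [[-0.998, -0.058, 0.001], [-0.058, 0.998, -0.0], [-0.001, -0.0, -1.0]]
contact_force: [-0.3, 0.2, -0.3]
width: 31.6
```

```bash
python3 - <<'E'
from rig import bot
from h import *
np.set_printoptions(precision=1,suppress=True)
s=bot.observe();print(s['tcp_pos'],s['t'],s['width'],s['contact_force'])
c=bot.calibration('wrist');im=bot.capture('wrist')[:,:,::-1].copy();cv2.imwrite("pics/w6.png",im)
E
```

```text
[488.7  97.4  84.6] 10.45 31.614983947014537 [-0.3  0.2 -0.3]
```

View pics/w6.png

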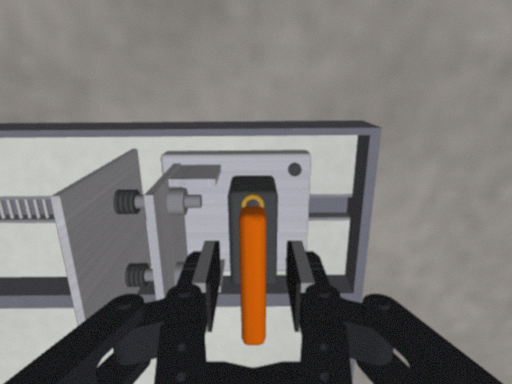

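The bar (col 253) is centred between the jaws (215, 292). Closing.

{"api": "send_rows", "payload": {"commands": [[0.016,[0,0,0],[0,0,0]],[0.012,[0,0,0],[0,0,0]],[0.008,[0,0,0],[0,0,0]],[0.004,[0,0,0],[0,0,0]],[0.002,[0,0,0],[0,0,0]],[0.002,[0,0,0],[0,0,0]],[0.002,[0,0,0],[0,0,0]],[0.002,[0,0,0],[0,0,0]]], "newtons": 30}}

```text
t: 11.5
tcp_pos: [488.4, 97.5, 84.5]
orientation: [[-0.998, -0.058, 0.001], [-0.058, 0.998, -0.0], [-0.001, -0.0, -1.0]]
contact_force: [-0.8, 0.2, 6.0]
width: 10.3
```

{"api": "send_rows", "payload": {"commands": [[0.002,[0,0,0],[0,0,0]],[0.002,[0,0,0],[0,0,0]],[0.002,[0,0,0],[0,0,0]],[0.002,[0,0,0],[0,0,0]],[0.002,[0,0,0],[0,0,0]],[0.002,[0,0,0],[0,0,0]],[0.002,[0,0,0],[0,0,0]],[0.002,[0,0,0],[0,0,0]]], "newtons": 70}}

```text
t: 12.5
tcp_pos: [488.5, 97.5, 84.6]
orientation: [[-0.998, -0.058, 0.001], [-0.058, 0.998, -0.0], [-0.001, -0.0, -1.0]]
contact_force: [-2.1, 0.3, 6.3]
width: 9.6
```

```bash
python3 - <<'E'
from rig import bot
from h import *
np.set_printoptions(precision=2,suppress=True)
for i in range(1):
    s=bot.observe();print(s['tcp_pos'],s['t'],s['width'],s['contact_force'],s['moment'])
c=bot.calibration('wrist');im=bot.capture('wrist')[:,:,::-1].copy();cv2.imwrite("pics/w7.png",im)
s=bot.observe();print(s['tcp_pos'],s['contact_force'])
E
```

```text
[488.46  97.47  84.6 ] 12.5 9.599004809076003 [-2.06  0.34  6.27] [-0.01  0.25  0.17]
[488.43  97.44  84.56] [-1.85 -0.44  7.09]
```

View pics/w7.png

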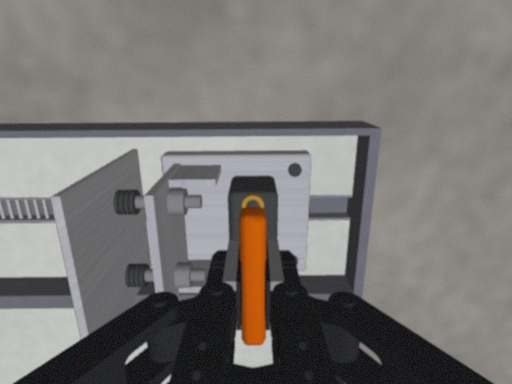

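Pinched (width 9.6). Lifting the bar 9.5 mm.

{"api": "send_rows", "payload": {"commands": [[0.002,[0,0,-0.002],[0,0,0]],[0.002,[0,0,-0.004],[0,0,0]],[0.002,[0,0,-0.006],[0,0,0]],[0.002,[0,0,-0.008],[0,0,0]],[0.002,[0,0,-0.0095],[0,0,0]],[0.002,[0,0,-0.0095],[0,0,0]],[0.002,[0,0,-0.0095],[0,0,0]],[0.002,[0,0,-0.0095],[0,0,0]]]}}

```text
t: 13.55
tcp_pos: [488.2, 97.4, 93.2]
orientation: [[-0.998, -0.058, 0.001], [-0.058, 0.998, -0.0], [-0.001, -0.0, -1.0]]
contact_force: [5.4, 1.2, -9.1]
width: 9.9
```

```bash
python3 - <<'E'
from rig import bot
from h import *
np.set_printoptions(precision=2,suppress=True)
s=bot.observe();print(s['tcp_pos'],s['t'],s['width'],s['contact_force'],s['moment'])
c=bot.calibration('wrist');im=bot.capture('wrist')[:,:,::-1].copy();cv2.imwrite("pics/w8.png",im)
s=bot.observe();print(s['tcp_pos'],s['contact_force'])
E
```

```text
[488.22  97.43  93.19] 13.55 9.854410345808613 [ 5.44  1.21 -9.08] [ 0.03 -0.85  0.24]
[488.24  97.42  93.2 ] [ 5.68  0.54 -8.93]
```

View pics/w8.png

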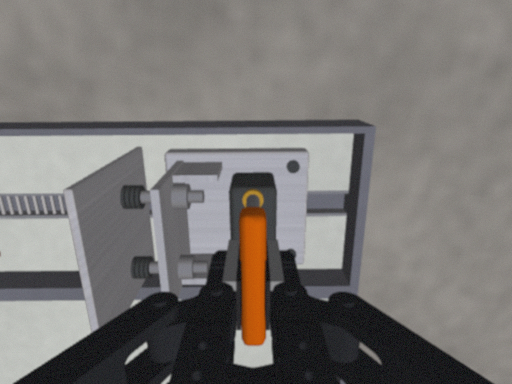

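{"api": "send_rows", "payload": {"commands": [[0.002,[0,-0.004,-0.001],[0,0,0]],[0.002,[0,-0.014,-0.001],[0,0,0]],[0.002,[0,-0.028,-0.001],[0,0,0]],[0.002,[0,-0.043,-0.001],[0,0,0]],[0.002,[0,-0.058,-0.001],[0,0,0]],[0.002,[0,-0.072,-0.001],[0,0,0]],[0.002,[0,-0.082,-0.001],[0,0,0]],[0.002,[0,-0.088,-0.001],[0,0,0]]]}}

```text
t: 14.6
tcp_pos: [494.0, 10.0, 94.4]
orientation: [[-0.998, -0.058, 0.002], [-0.058, 0.998, 0.001], [-0.002, 0.001, -1.0]]
contact_force: [7.8, 3.6, -9.6]
width: 9.9
```

```bash
python3 - <<'E'
from rig import bot
from h import *
np.set_printoptions(precision=2,suppress=True)
s=bot.observe();print(s['tcp_pos'],s['t'],s['width'],s['contact_force'],s['moment'])
c=bot.calibration('wrist');im=bot.capture('wrist')[:,:,::-1].copy();cv2.imwrite("pics/w9.png",im)
s=bot.observe();print(s['tcp_pos'],s['contact_force'])
E
```

```text
[493.97   9.99  94.42] 14.6 9.928371947806934 [ 7.82  3.59 -9.58] [ 0.61 -1.23  0.17]
[494.05   9.25  94.45] [  7.82   0.34 -10.38]
```

View pics/w9.png

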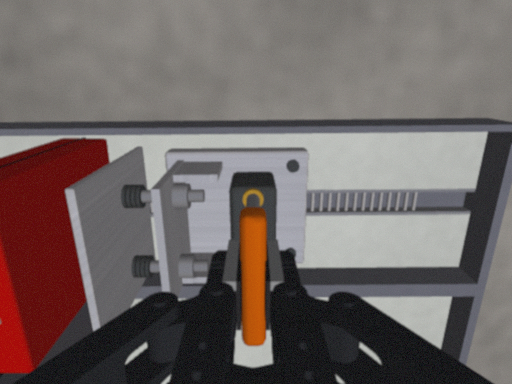

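The gap to the red case is about 15–20 mm. Continuing slowly.

{"api": "send_rows", "payload": {"commands": [[0.002,[-0.0005,-0.004,0],[0,0,0]],[0.002,[-0.0005,-0.008,0],[0,0,0]],[0.002,[-0.0005,-0.012,0],[0,0,0]],[0.002,[-0.0005,-0.015,0],[0,0,0]],[0.002,[-0.0005,-0.018,0],[0,0,0]],[0.002,[-0.0005,-0.021,0],[0,0,0]],[0.002,[-0.0005,-0.025,0],[0,0,0]],[0.002,[-0.0005,-0.03,0],[0,0,0]]]}}

```text
t: 15.65
tcp_pos: [495.9, -19.4, 94.2]
orientation: [[-0.998, -0.058, 0.002], [-0.058, 0.998, 0.002], [-0.002, 0.002, -1.0]]
contact_force: [7.1, 4.0, -9.0]
width: 9.7
```

{"api": "send_rows", "payload": {"commands": [[0.002,[-0.0005,-0.004,0],[0,0,0]],[0.002,[-0.0005,-0.008,0],[0,0,0]],[0.002,[-0.0005,-0.012,0],[0,0,0]],[0.002,[-0.0005,-0.016,0],[0,0,0]],[0.002,[-0.0005,-0.02,0],[0,0,0]],[0.002,[-0.0005,-0.024,0],[0,0,0]],[0.002,[-0.0005,-0.027,0],[0,0,0]],[0.002,[-0.0005,-0.03,0],[0,0,0]]]}}

```text
t: 16.65
tcp_pos: [497.9, -49.4, 94.1]
orientation: [[-0.998, -0.058, 0.001], [-0.058, 0.998, 0.002], [-0.001, 0.002, -1.0]]
contact_force: [7.0, 3.3, -8.5]
width: 9.8
```

```bash
python3 - <<'E'
from rig import bot
from h import *
np.set_printoptions(precision=2,suppress=True)
s=bot.observe();print(s['tcp_pos'],s['t'],s['width'],s['contact_force'],s['moment'])
for n in('wrist','scene'):
    im=bot.capture(n)[:,:,::-1].copy()
    if n=='scene': im=cv2.resize(im[140:260,180:360],None,fx=4,fy=4,interpolation=cv2.INTER_CUBIC)
    cv2.imwrite(f"pics/{n}10.png",im)
s=bot.observe();print(s['tcp_pos'],s['contact_force'])
E
```

```text
[497.92 -49.36  94.11] 16.65 9.762743740367904 [ 7.02  3.26 -8.49] [ 0.52 -1.13  0.27]
[497.97 -49.74  94.14] [ 5.81  1.77 -9.69]
```

View pics/wrist10.png

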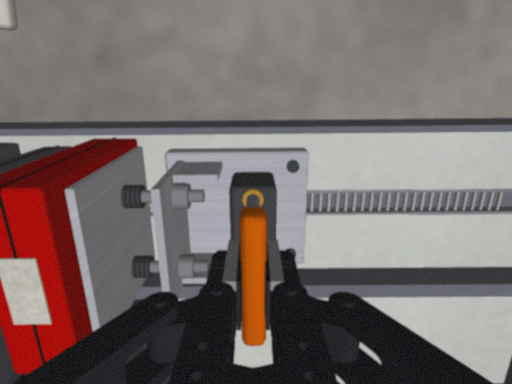

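View pics/scene10.png

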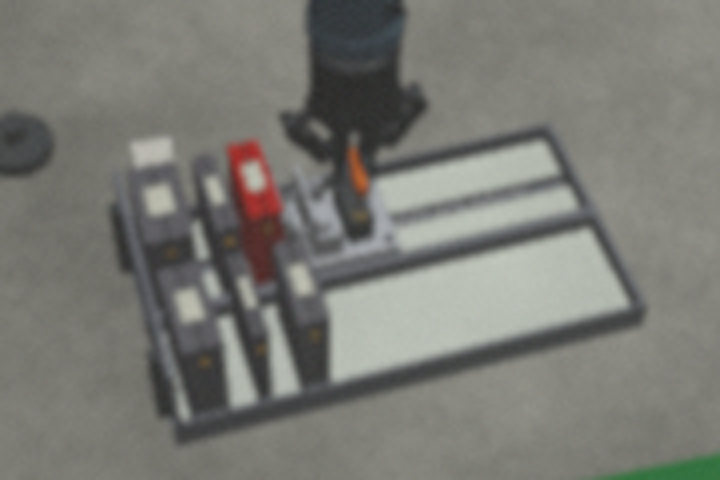

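{"api": "send_rows", "payload": {"commands": [[0.002,[-0.0003,-0.002,0],[0,0,0]],[0.002,[-0.0003,-0.004,0],[0,0,0]],[0.002,[-0.0003,-0.006,0],[0,0,0]],[0.002,[-0.0003,-0.008,0],[0,0,0]],[0.002,[-0.0003,-0.01,0],[0,0,0]],[0.002,[-0.0003,-0.012,0],[0,0,0]],[0.002,[-0.0003,-0.014,0],[0,0,0]],[0.002,[-0.0003,-0.016,0],[0,0,0]]]}}

```text
t: 17.75
tcp_pos: [499.0, -65.1, 94.0]
orientation: [[-0.998, -0.058, 0.0], [-0.058, 0.998, 0.002], [-0.001, 0.002, -1.0]]
contact_force: [6.9, 3.8, -8.6]
width: 9.5
```

```bash
python3 - <<'E'
from rig import bot
from h import *
np.set_printoptions(precision=2,suppress=True)
s=bot.observe();print(s['tcp_pos'],s['t'],s['width'],s['contact_force'],s['moment'])
for n in('wrist','scene'):
    im=bot.capture(n)[:,:,::-1].copy()
    if n=='scene': im=cv2.resize(im[160:240,200:300],None,fx=7,fy=7,interpolation=cv2.INTER_CUBIC)
    cv2.imwrite(f"pics/{n}11.png",im)
s=bot.observe();print(s['tcp_pos'],s['contact_force'])
E
```

```text
[498.96 -65.14  93.99] 17.75 9.51483091989209 [ 6.93  3.8  -8.64] [ 0.51 -1.03  0.2 ]
[499.03 -65.45  94.04] [ 6.28  1.76 -9.28]
```

View pics/scene11.png

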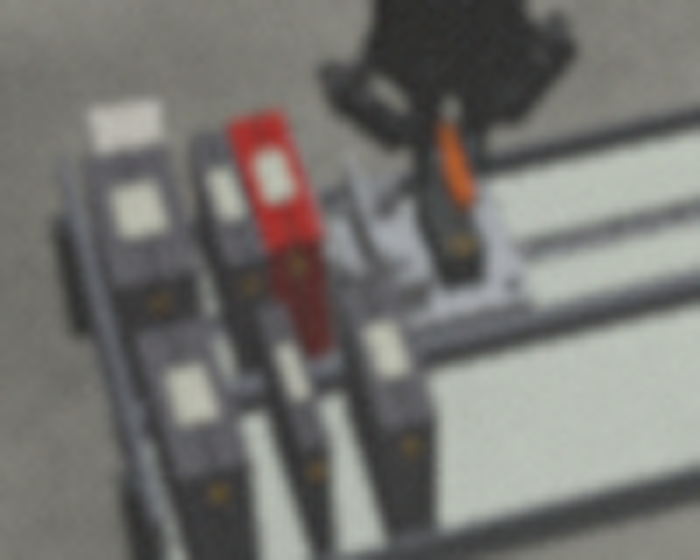

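Red has reached the first grey case, with a gap of about 10 mm still ahead of it. Continuing at 1.5 mm/row.

{"api": "send_rows", "payload": {"commands": [[0.002,[-0.0003,-0.0015,0],[0,0,0]],[0.002,[-0.0003,-0.003,0],[0,0,0]],[0.002,[-0.0003,-0.0045,0],[0,0,0]],[0.002,[-0.0003,-0.006,0],[0,0,0]],[0.002,[-0.0003,-0.0075,0],[0,0,0]],[0.002,[-0.0003,-0.009,0],[0,0,0]],[0.002,[-0.0003,-0.0105,0],[0,0,0]],[0.002,[-0.0003,-0.012,0],[0,0,0]]]}}

```text
t: 18.85
tcp_pos: [499.8, -76.9, 93.9]
orientation: [[-0.998, -0.058, 0.0], [-0.058, 0.998, 0.002], [-0.0, 0.002, -1.0]]
contact_force: [6.1, 3.3, -9.5]
width: 9.6
```

{"api": "send_rows", "payload": {"commands": [[0.002,[0,-0.001,0],[0,0,0]],[0.002,[0,-0.002,0],[0,0,0]],[0.002,[0,-0.003,0],[0,0,0]],[0.002,[0,-0.004,0],[0,0,0]],[0.002,[0,-0.005,0],[0,0,0]],[0.002,[0,-0.006,0],[0,0,0]],[0.002,[0,-0.006,0],[0,0,0]],[0.002,[0,-0.006,0],[0,0,0]]]}}

```text
t: 19.85
tcp_pos: [500.1, -82.2, 93.8]
orientation: [[-0.998, -0.058, -0.0], [-0.058, 0.998, 0.003], [-0.0, 0.003, -1.0]]
contact_force: [6.7, 6.4, -8.7]
width: 9.5
```

```bash
python3 - <<'E'
from rig import bot
from h import *
np.set_printoptions(precision=2,suppress=True)
s=bot.observe();print(s['tcp_pos'],s['t'],s['width'],s['contact_force'],s['moment'])
for n in('wrist','scene'):
    im=bot.capture(n)[:,:,::-1].copy()
    if n=='scene': im=cv2.resize(im[160:240,200:300],None,fx=7,fy=7,interpolation=cv2.INTER_CUBIC)
    cv2.imwrite(f"pics/{n}12.png",im)
s=bot.observe();print(s['tcp_pos'],s['contact_force'])
E
```

```text
[500.09 -82.25  93.76] 19.85 9.543854957386513 [ 6.66  6.41 -8.67] [ 0.94 -1.02  0.22]
[500.08 -82.24  93.76] [ 6.22  5.38 -8.33]
```

View pics/scene12.png

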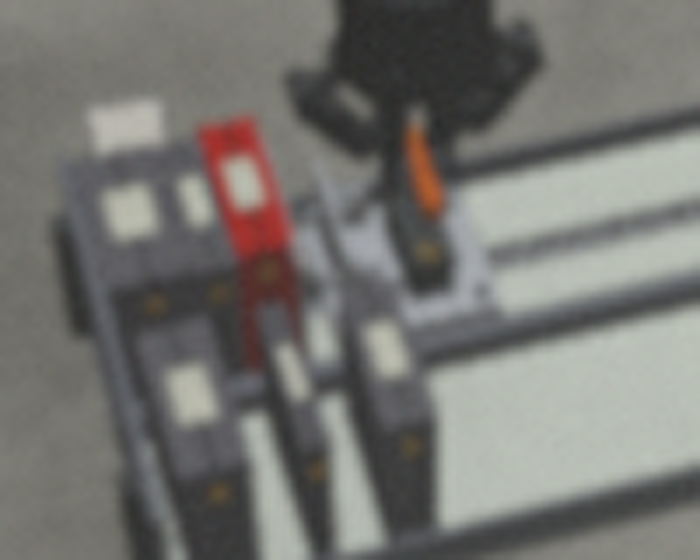

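View pics/wrist12.png

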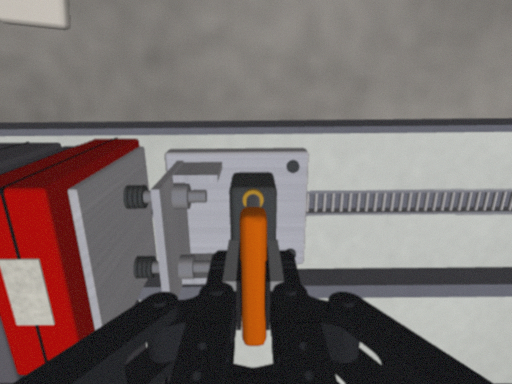

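The row is packed against the end plate, no gaps. Travel so far is 180.1 mm (30 notches) at about 1 mm of compression, so the next notch (186 mm) should give about 7 mm. Pushing 6 mm more.

{"api": "send_rows", "payload": {"commands": [[0.002,[0,-0.001,0],[0,0,0]],[0.002,[0,-0.002,0],[0,0,0]],[0.002,[0,-0.003,0],[0,0,0]],[0.002,[0,-0.004,0],[0,0,0]],[0.002,[0,-0.005,0],[0,0,0]],[0.002,[0,-0.006,0],[0,0,0]],[0.002,[0,-0.0065,0],[0,0,0]],[0.002,[0,-0.0065,0],[0,0,0]]]}}

```text
t: 20.95
tcp_pos: [500.4, -87.0, 93.5]
orientation: [[-0.998, -0.058, -0.0], [-0.058, 0.998, 0.006], [-0.0, 0.006, -1.0]]
contact_force: [8.8, 13.8, -9.1]
width: 10.0
```

```bash
python3 - <<'E'
from rig import bot
from h import *
np.set_printoptions(precision=2,suppress=True)
def p():
    s=bot.observe();q=s['tcp_pos']-np.array([488.23,97.43,0]);print(s['tcp_pos'],s['t'],s['width'],s['contact_force'],np.hypot(q[0],q[1]))
p()
for n in('wrist','scene'):
    im=bot.capture(n)[:,:,::-1].copy()
    if n=='scene': im=cv2.resize(im[160:240,200:300],None,fx=7,fy=7,interpolation=cv2.INTER_CUBIC)
    cv2.imwrite(f"pics/{n}13.png",im)
p()
E
```

```text
[500.36 -86.99  93.45] 20.95 10.030497399730029 [ 8.82 13.76 -9.08] 184.8191945792408
[500.34 -86.98  93.45] 21.05 9.619588463918467 [ 9.25 13.98 -8.89] 184.80449271073218
```

View pics/wrist13.png

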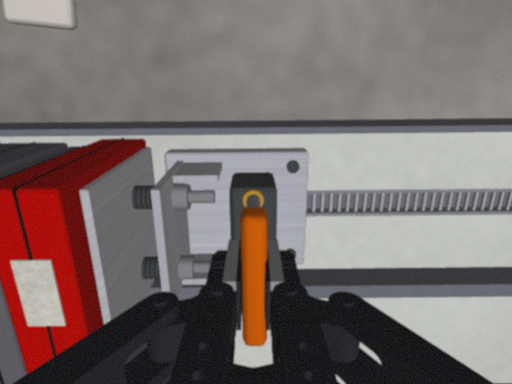

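{"api": "send_rows", "payload": {"commands": [[0.002,[0,-0.0006,0],[0,0,0]],[0.002,[0,-0.0012,0],[0,0,0]],[0.002,[0,-0.0018,0],[0,0,0]],[0.002,[0,-0.0018,0],[0,0,0]],[0.002,[0,-0.0018,0],[0,0,0]],[0.002,[0,-0.0018,0],[0,0,0]],[0.002,[0,-0.0018,0],[0,0,0]],[0.002,[0,-0.0018,0],[0,0,0]]]}}

```text
t: 22.05
tcp_pos: [500.4, -88.3, 93.4]
orientation: [[-0.998, -0.058, -0.0], [-0.058, 0.998, 0.007], [0.0, 0.007, -1.0]]
contact_force: [8.4, 15.1, -9.2]
width: 9.6
```

```bash
cat > p.py <<'E'
from rig import bot
from h import *
np.set_printoptions(precision=2,suppress=True)
def p():
    s=bot.observe();q=s['tcp_pos']-np.array([488.23,97.43,0]);print(s['tcp_pos'],s['t'],s['width'],s['contact_force'],np.hypot(q[0],q[1]))
p()
E
python3 p.py
```

```text
[500.39 -88.29  93.38] 22.05 9.58692685293798 [ 8.43 15.07 -9.18] 186.11893871949746
```

At the notch: travel 186.1 mm, 15.1 N (about 7 mm pressed in). Letting the bar down slowly.

{"api": "send_rows", "payload": {"commands": [[0.002,[0,0,0.001],[0,0,0]],[0.002,[0,0,0.002],[0,0,0]],[0.002,[0,0,0.003],[0,0,0]],[0.002,[0,0,0.004],[0,0,0]],[0.002,[0,0,0.005],[0,0,0]],[0.002,[0,0,0.006],[0,0,0]],[0.002,[0,0,0.0065],[0,0,0]],[0.002,[0,0,0.007],[0,0,0]]]}}

```text
t: 23.05
tcp_pos: [500.4, -88.4, 86.6]
orientation: [[-0.998, -0.058, -0.0], [-0.058, 0.998, 0.007], [0.0, 0.007, -1.0]]
contact_force: [7.4, 15.0, -6.5]
width: 9.5
```

```bash
python3 p.py
```

```text
[500.45 -88.41  86.62] 23.05 9.513638732286092 [ 7.42 14.96 -6.48] 186.2367588700767
```

{"api": "send_rows", "payload": {"commands": [[0.002,[0,0,0.0005],[0,0,0]],[0.002,[0,0,0.001],[0,0,0]],[0.002,[0,0,0.0015],[0,0,0]],[0.002,[0,0,0.002],[0,0,0]],[0.002,[0,0,0.002],[0,0,0]],[0.002,[0,0,0.002],[0,0,0]],[0.002,[0,0,0.002],[0,0,0]],[0.002,[0,0,0.002],[0,0,0]]]}}

```text
t: 24.05
tcp_pos: [500.5, -88.4, 84.7]
orientation: [[-0.998, -0.058, -0.0], [-0.058, 0.998, 0.007], [-0.0, 0.007, -1.0]]
contact_force: [6.3, 15.3, -6.8]
width: 9.8
```

```bash
python3 p.py
```

```text
[500.45 -88.43  84.7 ] 24.05 9.801557736429716 [ 6.31 15.31 -6.75] 186.26072187490934
```

{"api": "send_rows", "payload": {"commands": [[0.002,[0,0,0.0005],[0,0,0]],[0.002,[0,0,0.001],[0,0,0]],[0.002,[0,0,0.0012],[0,0,0]],[0.002,[0,0,0.0012],[0,0,0]],[0.002,[0,0,0.0012],[0,0,0]],[0.002,[0,0,0.0012],[0,0,0]],[0.002,[0,0,0.0012],[0,0,0]],[0.002,[0,0,0.0012],[0,0,0]]]}}

```text
t: 25.05
tcp_pos: [500.6, -88.6, 84.6]
orientation: [[-0.998, -0.058, -0.0], [-0.058, 0.998, 0.006], [-0.0, 0.006, -1.0]]
contact_force: [3.3, 15.9, 3.7]
width: 9.6
```

```bash
python3 p.py
```

```text
[500.6  -88.64  84.63] 25.05 9.607961863363169 [ 3.25 15.85  3.75] 186.47781665476742
```

The bar stopped at z = 84.6, its starting height, and the force turned positive, so it is fully down. Easing off the push so the catch takes the load.

{"api": "send_rows", "payload": {"commands": [[0.002,[0,0.0005,0],[0,0,0]],[0.002,[0,0.001,0],[0,0,0]],[0.002,[0,0.0015,0],[0,0,0]],[0.002,[0,0.002,0],[0,0,0]],[0.002,[0,0.0025,0],[0,0,0]],[0.002,[0,0.003,0],[0,0,0]],[0.002,[0,0.003,0],[0,0,0]],[0.002,[0,0.003,0],[0,0,0]]]}}

```text
t: 26.05
tcp_pos: [500.6, -87.4, 84.6]
orientation: [[-0.998, -0.058, 0.0], [-0.058, 0.998, 0.003], [-0.0, 0.003, -1.0]]
contact_force: [3.0, 8.0, 1.4]
width: 10.1
```

```bash
python3 p.py
```

```text
[500.57 -87.43  84.64] 26.05 10.095708930563335 [2.96 8.02 1.36] 185.2666675329299
```

{"api": "send_rows", "payload": {"commands": [[0.002,[0,0.0005,0],[0,0,0]],[0.002,[0,0.001,0],[0,0,0]],[0.002,[0,0.0015,0],[0,0,0]],[0.002,[0,0.002,0],[0,0,0]],[0.002,[0,0.002,0],[0,0,0]],[0.002,[0,0.002,0],[0,0,0]],[0.002,[0,0.002,0],[0,0,0]],[0.002,[0,0.002,0],[0,0,0]]]}}

```text
t: 27.05
tcp_pos: [500.5, -86.9, 84.5]
orientation: [[-0.998, -0.058, 0.0], [-0.058, 0.998, 0.001], [-0.0, 0.001, -1.0]]
contact_force: [2.1, 5.2, 2.0]
width: 9.6
```

```bash
python3 p.py
```

```text
[500.54 -86.92  84.55] 27.05 9.63793388044138 [2.06 5.18 2.05] 184.76321018051712
```

{"api": "send_rows", "payload": {"commands": [[0.002,[0,0.0005,0],[0,0,0]],[0.002,[0,0.001,0],[0,0,0]],[0.002,[0,0.0013,0],[0,0,0]],[0.002,[0,0.0013,0],[0,0,0]],[0.002,[0,0.0013,0],[0,0,0]],[0.002,[0,0.0013,0],[0,0,0]],[0.002,[0,0.0013,0],[0,0,0]],[0.002,[0,0.0013,0],[0,0,0]]]}}

```text
t: 28.05
tcp_pos: [500.6, -86.5, 84.6]
orientation: [[-0.998, -0.058, 0.001], [-0.058, 0.998, -0.001], [-0.001, -0.001, -1.0]]
contact_force: [0.5, -1.8, 2.6]
width: 10.1
```

```bash
python3 p.py;  python3 - <<'E'
from rig import bot
import cv2
for n in('wrist','scene'):
    im=bot.capture(n)[:,:,::-1].copy()
    if n=='scene': im=cv2.resize(im[160:240,200:300],None,fx=7,fy=7,interpolation=cv2.INTER_CUBIC)
    cv2.imwrite(f"pics/{n}14.png",im)
E
```

```text
[500.6  -86.46  84.55] 28.05 10.060329657714686 [ 0.47 -1.85  2.58] 184.30929569754164
```

View pics/wrist14.png

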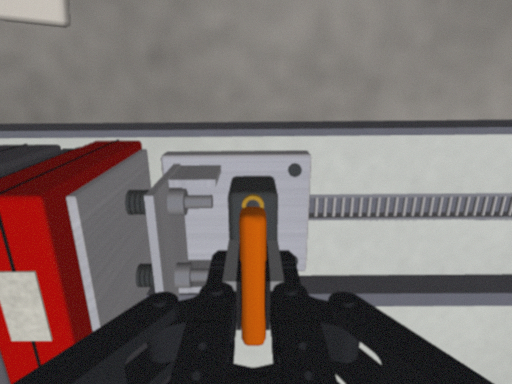

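The side force is near zero and the follower is held by the catch, with the rods still out behind the bracket. Releasing and rising.

{"api": "send_rows", "payload": {"commands": [[0.016,[0,0,0],[0,0,0]],[0.024,[0,0,0],[0,0,0]],[0.032,[0,0,0],[0,0,0]],[0.032,[0,0,0],[0,0,0]],[0.032,[0,0,-0.02],[0,0,0]],[0.032,[0,0,-0.05],[0,0,0]],[0.032,[0,0,-0.08],[0,0,0]],[0.032,[0,0,-0.1],[0,0,0]]]}}

```text
t: 29.15
tcp_pos: [500.8, -86.3, 185.9]
orientation: [[-0.998, -0.058, 0.002], [-0.058, 0.998, -0.001], [-0.002, -0.001, -1.0]]
contact_force: [-0.1, -0.7, -1.0]
width: 32.1
```

```bash
python3 p.py;  python3 - <<'E'
from rig import bot
import cv2
for n in('wrist','scene'):
    im=bot.capture(n)[:,:,::-1].copy()
    if n=='scene': im=cv2.resize(im[160:240,200:300],None,fx=7,fy=7,interpolation=cv2.INTER_CUBIC)
    cv2.imwrite(f"pics/{n}15.png",im)
from h import *
np.set_printoptions(precision=1,suppress=True)
c=bot.calibration('wrist');im=cv2.imread('pics/wrist15.png')
hsv=cv2.cvtColor(im,cv2.COLOR_BGR2HSV)
m=((hsv[...,0]>6)&(hsv[...,0]<20)&(hsv[...,1]>170)&(hsv[...,2]>150)).astype('uint8')
cs=max(cv2.findContours(m,0,2)[0],key=cv2.contourArea);r=cv2.minAreaRect(cs);print(r)
print(cast(c,cv2.boxPoints(r),101).mean(0))
E
```

```text
[500.85 -86.26 185.92] 29.15 32.14619176628704 [-0.13 -0.68 -1.05] 184.12467592529245
((253.0, 198.0), (82.0, 12.0), 90.0)
[502.1 -86.5 101. ]
```

View pics/wrist15.png

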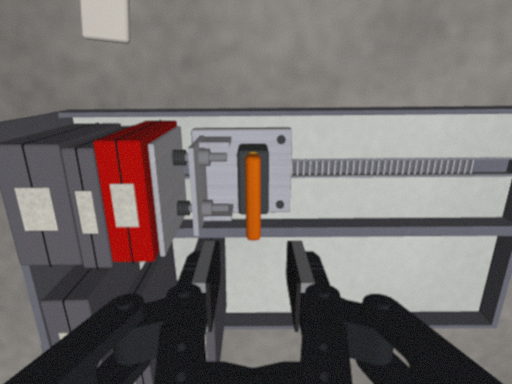

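View pics/scene15.png

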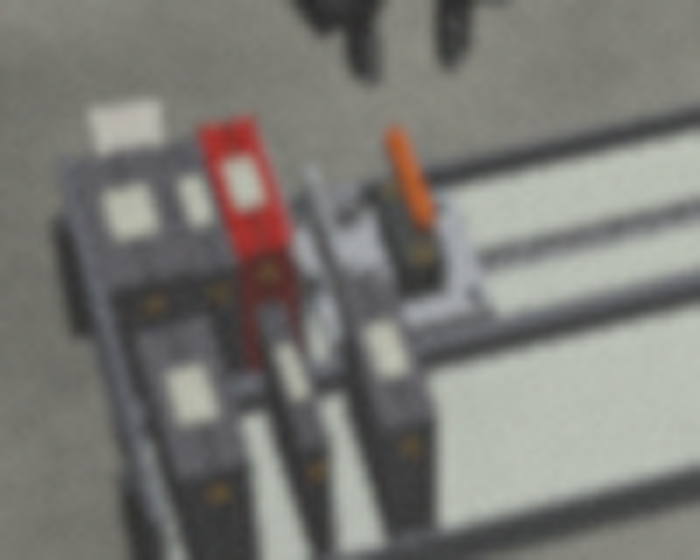

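Row packed and standing. The bar lies at (253,198); its camera-measured travel is 185 mm. I'll move away and check once more that it holds.

{"api": "send_rows", "payload": {"commands": [[0.032,[0,0,-0.01],[0,0,0]],[0.032,[0,0,-0.02],[0,0,0]],[0.032,[0,0,-0.01],[0,0,0]],[0.032,[0,0,0],[0,0,0]],[0.032,[0,0,0],[0,0,0]],[0.032,[0,0,0],[0,0,0]],[0.032,[0,0,0],[0,0,0]],[0.032,[0,0,0],[0,0,0]]]}}

```text
t: 30.25
tcp_pos: [500.6, -86.2, 184.6]
orientation: [[-0.998, -0.058, 0.001], [-0.058, 0.998, -0.0], [-0.001, -0.0, -1.0]]
contact_force: [0.9, -0.7, 1.1]
width: 32.0
```

```bash
python3 - <<'E'
from rig import bot
import cv2, numpy as np
im=bot.capture('wrist')[:,:,::-1].copy();cv2.imwrite("pics/wrist16.png",im)
t=bot.capture('top')[:,:,::-1].copy();cv2.imwrite("pics/top16.png",t)
hsv=cv2.cvtColor(im,cv2.COLOR_BGR2HSV)
m=((hsv[...,0]>6)&(hsv[...,0]<20)&(hsv[...,1]>170)&(hsv[...,2]>150)).astype('uint8')
cs=max(cv2.findContours(m,0,2)[0],key=cv2.contourArea);print(cv2.minAreaRect(cs),bot.observe()['tcp_pos'])
a=cv2.imread('pics/wrist5.png') if 0 else cv2.imread('pics/w5.png')
cv2.imwrite('pics/cmp.png',np.hstack([cv2.resize(a[110:260,130:310],None,fx=2.2,fy=2.2,interpolation=2),cv2.resize(im[110:260,130:310],None,fx=2.2,fy=2.2,interpolation=2)]))
E
```

```text
((253.0, 198.99996948242188), (11.999998092651367, 81.99998474121094), 0.0) [500.52607098 -86.2006463  184.59861278]
```

View pics/cmp.png

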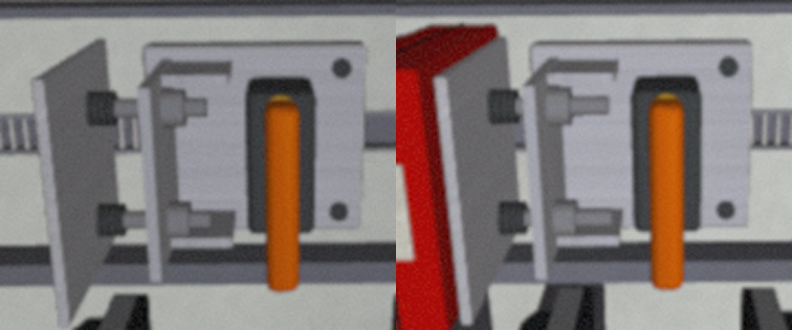

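View pics/top16.png

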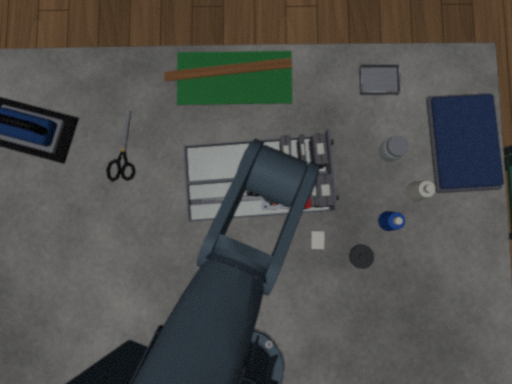

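Side by side, the bar sits equally low over the housing before and after, the plate stays pressed in, and the bystanders are where they were. Handing in.

```bash
python3 -c "
from rig import bot
print(bot.sign_off())"
```

```text
the job is handed in; nothing more can be done
None
```

The red case is filed upright in the near lane, and the row is packed and held by the catch. I handed the job in after about 30 s of the 64 s allowed.

- **Filing and closing up:** I set the red case down between the grey cases and the follower. Then I lifted the bar about 8.5 mm, slid the follower slowly until the three cases were packed against the end plate, and pressed on to the next notch. That was 186 mm of travel at about 15 N.
- **Letting the bar down:** It stopped at its starting height, 84.6 mm at the tool, where the vertical force changed sign, so I take the catch to be fully in its notch. As I eased off, the side force fell to about zero and the follower stayed put. The pictures show the bar as low over its housing as before.
- **Final state:** The plate stays pressed in about 6 mm by picture measurement, against 7 mm for exactly half way. The force just before latching gave about 7 mm, and I did not measure the force afterwards. The neighbouring notches would give about 0 or 12 mm, so this is the nearest one. All cases stand, the gripper is clear, and the other things look unmoved in the last top view.
- **Measurements that disagreed:** Travel read 186.1 mm at the tool before latching and 184.3 mm after unloading; the camera put the bar's travel at 185.1 mm. I put this down to the 1 mm of catch play plus give in the pads and arm. The top and wrist cameras differed by up to 5 mm on positions, so I used values in between.

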